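# Put the dried plaster tools away in the clip rack

## Robot

A 7-joint arm with a two-finger parallel gripper is mounted at the origin on the work surface. World frame = base frame: x ahead of the robot, y to its left, z up, the work surface at z = 0. Lengths are in m, angles in rad, forces in N, time in s.
With the tool pointing down it reaches from about 0.425 to 0.925 m from the base axis. Payload 6.8 kg.
Tool frame: the origin (TCP) lies on the front face of the gripper's body, between the roots of the fingers; the fingertips stand 73 mm ahead of it and the grasp point (between the pads) lies 54 mm ahead of it; z points along the fingers, x is the direction in which the jaws open and shut, and the axes are right-handed (so a half turn about z gives the same grasp; the last joint's range is limited). The gripper opens to 85 mm and grips with 20 to 120 N. Pads are 22 mm wide; open, the fingers measure 114 mm over their backs; the gripper's body (76 mm by 85 mm) begins 54 mm behind the grasp point. The pads swing forward as they close: fully open they stand 13 mm farther back than shut.
Start: joints at [-1.367, 0.477, 0.022, 1.555, -0.011, 1.109, -0.083], TCP at [0.207, 0.642, 0.304] pointing down, gripper open.
Joint ranges: [-2.96, 2.96], [-0.34, 2.1], [-1.41, 1.46], [0.24, 2.44], [-1.37, 4.51], [0.17, 1.92], [-2.96, 2.96]. Speed limits (rad/s): [2.39, 2.39, 3.14, 3.14, 3.14, 3.14, 3.14].

## Interface

Orientations are given as a unit quaternion [w, x, y, z].
In Python, from station import get_obs, read_camera, hand_in gives the robot as it stands. The module is installed in compiled form; this text tells all that it offers.
- The arm moves only by the shell command python3 -m creep 'ROWS' [FORCE]. ROWS is JSON, a list that holds one entry, the list of rows, each a list of 7 numbers: the turn, a rotation vector about the tool's x, y, z in rad, then the shift along the tool's x, y, z in m, then the finger opening in m, from 0 to 0.0854. A call has 1 to 20 rows; each row shifts and turns the pose as measured when the row begins, along the tool's axes as they then stand; what a row does not reach is not made up. A row lasts 1/12 s, in which the tool goes at most 41.7 mm and 7.16 degrees, less where a joint would pass 70% of its speed; a pose out of reach is approached as far as the arm can. A call is refused whole if a number of a shift passes 0.0417 or a number of a turn 0.125, either way. A call with a gripper value outside its range is refused whole. The fingers move at their own pace and stop on an object; FORCE is the grip in N (left out, the last holds). Time passes only in rows, so rows that do not move let the fingers close. It gives the time, the measured TCP pose, the force and the opening at its end, in the units of the state.
- get_obs(): the state, without advancing time (a new reading comes with each control period).
- read_camera(name): name is "side" or "top"; returns a dict with "color" (480x640x3 uint8, red, green, blue), "range_z" (480x640 float32, m along the optical axis (not along the pixel's ray), 0 where there is no reading), "fovy" (degrees; the focal length in pixels is half the picture's height over the tangent of half this angle, whatever the lens; pixels are square), "cx", "cy" (the principal point, pixels), "rvec" (rotation vector, rad) and "tvec" (3), from world to camera coordinates, as OpenCV has them. Camera axes: x right, y down, z forward; pixel columns grow to the right and rows downward; lengths in m; the calibration is good to about 2 mm. A picture is of the moment at which its call begins.
- hand_in(): hands the job in, once; it reports no verdict.
The state is a dict: "t": time; "q": joint angles; "joint_vel": joint speeds; "joint_torque": joint torques, N m; "eef_pos": TCP position; "tool_rot": TCP orientation; "contact_force": force on the tool from outside, world axes, zero at the start; "torque": the same for the moment, N m; "gripper_width": opening from 0.0 (shut) to 1.0 (fully open).
Only numpy, scipy, OpenCV 4.12 (cv2) and the standard library are available. Lean on these libraries where they do the work, as an engineer would, in place of code of your own. Each camera call takes 0.05 s, during which the arm holds its last target.

## Task

In the dental plaster room, take the wide-bladed spatula and the narrow pointed knife off the drying rail: each hangs by a keyhole on a headed stud, so slide it up until the stud is in the wide end, then draw it off. Snap each one, blade down and upright, fully home into the empty spring clip of the rack that fits its handle (the wide clip for the spatula, the narrow one for the knife), just below its square grip, and let go. Leave the brush and scraper hanging and everything else on the bench where it is.

Things in the scene. Friction and masses are not known exactly. Their poses are not given: they have to be found in the camera images.
- spatula: Wide-bladed spatula, about 0.1 kg, hung on the rail. Flat light-wood handle 46 mm wide (y), 8 mm thick (x), front to -x, z up. Origin: mid width and thickness, at the closed top end of its keyhole. z=+5 to +52 mm is solid square-edged grip; z=+5 to -62 mm has round edges (radius 4). Steel blade below, 58 mm wide, 3 thick, round-ended, down to z=-138 mm.
- spatula_grip (a point): Middle of the spatula's square grip, 30 mm above its origin; grip it near here from above, across the 46 mm width; the grip is 47 mm tall and its top edge lies 22 mm above this point.
- spatula_keyhole (a point): Centre of the keyhole's wide end (18 mm wide, z=-20 to -40 mm); above it the slot is 9 mm wide up to z=0. Hung, the stud's neck is at the slot's top, 3 mm below the origin. Raise the tool 27 mm (24 to 30) to bring the 13 mm stud head to this point, then draw the tool off along its -x by 25 mm or more.
- knife: Narrow pointed plaster knife, about 0.07 kg, hung on the rail. Flat light-wood handle 34 mm wide (y), 8 mm thick (x), front to -x, z up. Origin: mid width and thickness, at the closed top end of its keyhole. z=+5 to +52 mm is solid square-edged grip; z=+5 to -62 mm has round edges (radius 4). Steel blade below, 22 mm wide, 3 thick, pointed, down to z=-133 mm.
- knife_grip (a point): Middle of the knife's square grip, 30 mm above its origin; as the spatula's, across the 34 mm width.
- knife_keyhole (a point): Centre of the wide end of the knife's keyhole; same keyhole and same way off as the spatula's.
- brush: Leave alone. Loose flat brush hung on the rail the same way: handle, origin and axes like the knife's; ferrule and pale bristles 34 mm wide, 12 thick, down to z=-126 mm.
- scraper: Leave alone. Loose scraper hung on the rail the same way: handle, origin and axes like the knife's; dark cross blade 64 mm wide at z=-92 to -116 mm.
- rail: Fixed drying rail: aluminium bar 330 mm long (y), 205 to 235 mm high, 12 thick. Origin on the table under its front face, which looks to -x. Studs at y=-120, -40, 40, 120 mm, height 220, along -x: neck 6 mm thick, 13 long, then a head 13 across, 4 thick. One tool on each, any order. Base plate 8 mm thick, 20 mm out in front. Stands left or right of the rack.
- rack: Fixed white clip rack: bar 290 mm long (y), 193 to 217 mm high, 12 thick, on posts; base 12 mm thick, 20 mm out in front. Origin on the table under the bar's front face, which looks to -x. Three clips at y=-90, 0, 90 mm, any order.
- clip_wide: Empty wide clip, for the 46 mm handle; opens to its -x, z up. Origin: middle of a handle that is fully home, at roller mid height (205 mm up). Back pad, 30 mm tall, at x=+4 mm. Two upright rollers 14 mm across, 20 tall, at x=-4.5, y=+-28 mm, sprung outwards up to 6 mm: a handle pushed to +x with about 7 N snaps in and is held by friction at any height.
- clip_wide_hang (a point): 15 mm above the wide clip's origin: a good place for the tool's origin when home, so that the rollers hold the round-edged part of the handle just below the square grip (any height from 5 to 45 mm above the clip's origin will do).
- clip_narrow: Empty narrow clip, for the 34 mm handle; as the wide clip, but with its rollers at y=+-22 mm.
- clip_narrow_hang (a point): The same point of the narrow clip, 15 mm above its origin.
- taken_clip: Narrow clip already filled by another brush, fixed, not to be used. Same origin as the other clips; the brush reaches from 67 mm above it to 111 mm below.
- soap: Leave alone. White upright bottle, 62 mm across, 165 mm tall, loose, between and in front of rail and rack. Origin: centre of underside.
- rinse: Leave alone. Clear bottle, 68 mm across, 215 mm tall, loose, at the back. Origin: centre of underside.
- bowl: Leave alone. Black rubber bowl, 100 mm across, 55 mm tall, in front of the rail. Origin: centre of underside.
- cup: Leave alone. White cup, 72 mm across, 60 mm tall, in front of the rack. Origin: centre of underside.
- cast: Leave alone. Plaster dental cast, 50 x 60 mm, 30 mm tall. Origin: centre of underside.
- pot: Leave alone. Grey jar, 70 mm across, 60 mm tall. Origin: centre of underside.
Mind the look-alikes: they are no part of the job. Leave any pink or yellow look-alike of the spatula alone.

How it is judged:
By the outcome, as a careful person would: the job done as asked, in the order asked, and still so for the second after the job is handed in, with the robot touching nothing.
It also fails if it takes over 64 s, if anything falls off the work surface, if the arm or the gripper's body presses on something with over 40 N, if the wrist force passes 120 N, or if a joint passes its speed limit or range.

## Working session

There is one attempt and no reset: what is moved stays moved. The work goes in short steps, Python scripts to look and compute and a shell command to move; the robot and the scene stay as the last step left them, time stands still between calls to the robot, and variables do not carry over. Pictures are saved under pics/ and viewed, and the job is handed in when it is done.

```bash
mkdir -p pics; ls
cat > h.py <<'E'
import numpy as np, cv2, pickle
from station import get_obs, read_camera
def cam(n):
    c=read_camera(n); pickle.dump(c,open(n+'.pkl','wb')); return c
def load(n): return pickle.load(open(n+'.pkl','rb'))
def f(c): return 240/np.tan(np.radians(c['fovy'])/2)
def RT(c): return cv2.Rodrigues(np.array(c['rvec'],float))[0], np.array(c['tvec'],float).ravel()
def pts(c):
    R,t=RT(c); z=c['range_z'].astype(float); v,u=np.mgrid[0:480,0:640]
    P=np.stack([(u-c['cx'])*z/f(c),(v-c['cy'])*z/f(c),z],-1)
    W=(P-t)@R; W[z==0]=np.nan; return W
def ray(c,u,v):
    R,t=RT(c); d=R.T@np.array([(u-c['cx'])/f(c),(v-c['cy'])/f(c),1]); return -R.T@t,d
def plane(c,u,v,ax,val):
    o,d=ray(c,u,v); return o+d*(val-o[ax])/d[ax]
def proj(c,p):
    R,t=RT(c); q=R@np.array(p)+t; return f(c)*q[0]/q[2]+c['cx'],f(c)*q[1]/q[2]+c['cy']
def crop(c,name,u0,u1,v0,v1,s):
    im=c['color'][v0:v1,u0:u1,::-1]; cv2.imwrite('pics/'+name,cv2.resize(im,None,fx=s,fy=s,interpolation=cv2.INTER_CUBIC))
E
python3 - <<'E'
from h import *
print(get_obs())
for n in('side','top'):
    c=cam(n); crop(c,n+'0.png',0,640,0,480,1); R,t=RT(c); print(n,c['fovy'],c['cx'],c['cy'],-R.T@t,R[2])
E
```

```text
pics
{'t': 0.0, 'q': array([-1.36709772,  0.47779417,  0.02233221,  1.5564325 , -0.01148414,
        1.1092721 , -0.08305706]), 'joint_vel': array([-6.44561856e-04,  1.34659123e-03, -4.54713173e-05,  4.67729789e-04,
        1.83990565e-03, -1.48191552e-03,  1.01852627e-03]), 'joint_torque': array([ 3.60574522e-04, -5.96455085e+01,  1.60820302e+00, -2.81197643e+01,
        1.24971653e-02,  9.41689534e-03, -6.24309948e-06]), 'eef_pos': array([0.20693678, 0.64202978, 0.30293743]), 'tool_rot': array([ 5.79207273e-04,  8.08299225e-01,  5.88771239e-01, -6.74391493e-04]), 'contact_force': array([-0.32105556,  0.40411448,  0.22883305]), 'torque': array([-0.01778402, -0.06453559, -0.03099861]), 'gripper_width': 0.9972806127885182}
side 42.79125468381565 299.0665947820207 243.98925291556083 [ 0.16143477 -1.07354358  0.8850048 ] [ 0.2552937   0.80750765 -0.53174854]
top 42.68540054285259 323.167143801052 234.42155898928928 [0.34679315 0.01989027 1.42089918] [ 0.12746486 -0.0061352  -0.99182411]
```

View pics/side0.png

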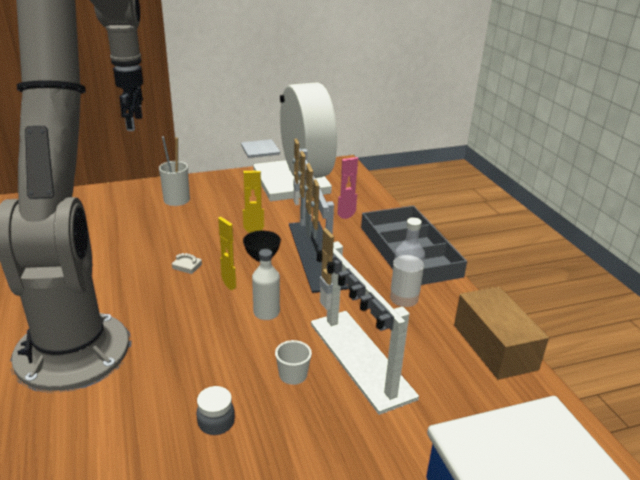

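View pics/top0.png

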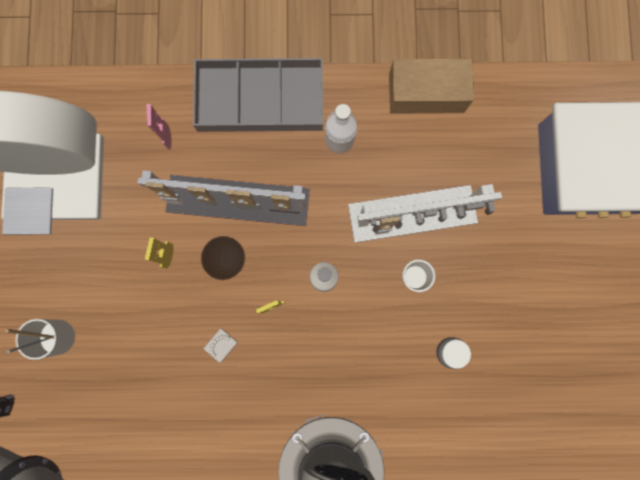

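The side view shows the rail at (310,190) and the rack at (365,310). In the top view the rail runs from (145,180) to (300,190), and the rack from (360,215) to (495,195). I'll zoom in on both.

Run:
```python
from h import *
c=load('side'); crop(c,'s_rail.png',220,380,125,325,3); crop(c,'s_rack.png',300,430,220,410,3)
c=load('top'); crop(c,'t_rail.png',130,320,160,240,4); crop(c,'t_rack.png',340,520,170,250,4)
```

```text
(no output)
```

View pics/s_rail.png

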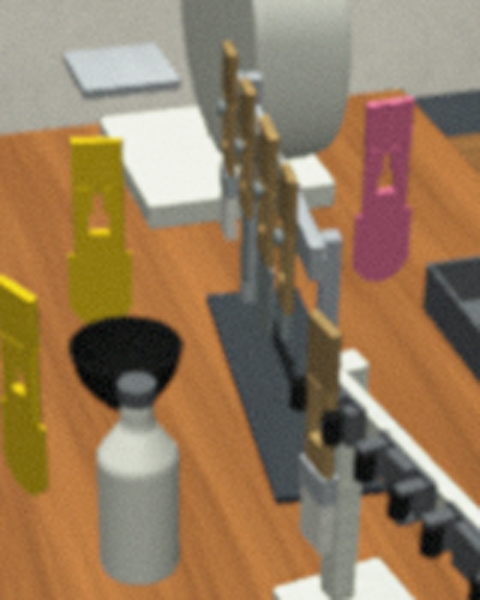

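View pics/s_rack.png

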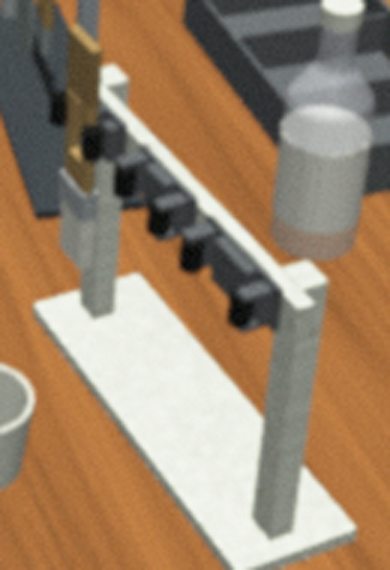

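View pics/t_rail.png

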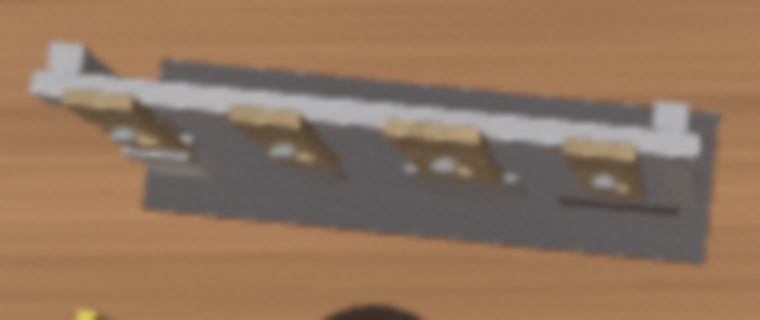

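View pics/t_rack.png

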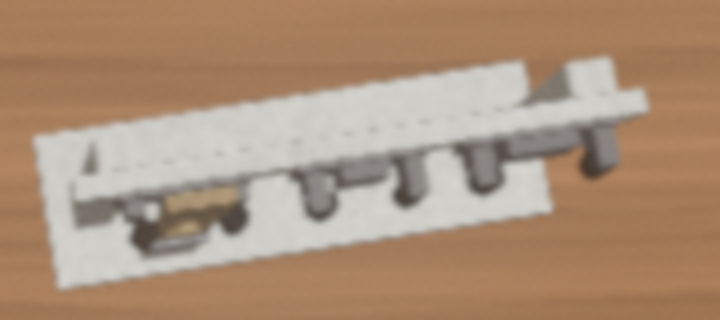

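Candidates: the rail tools in the top view, left to right, are
- (157,188): pale wide ferrule, the brush
- (198,195): narrow handle with no cross blade, the knife
- (240,198): 46 mm wide handle, the spatula
- (281,202): dark cross blade, the scraper

The look-alikes are yellow at (158,252) and (268,307), and pink at (157,125). The rack holds the filled clip at (387,222), the narrow clip at about (431,215) and the wide clip at about (475,208). Next I'll measure positions.

Run:
```python
from h import *
for n in('top','side'):
    c=load(n); W=pts(c); hsv=cv2.cvtColor(c['color'],cv2.COLOR_RGB2HSV)
    x,y,z=W[...,0],W[...,1],W[...,2]
    print(n)
    # rail region bar
    for nm,zl,zh,yl,yh in(('railtop',.229,.245,.0,.5),('racktop',.211,.225,-.45,.0)):
        m=(z>zl)&(z<zh)&(x>.4)&(x<.8)&(y>yl)&(y<yh)&(hsv[...,1]<60)
        if m.sum()<20: print(nm,m.sum());continue
        P=np.stack([x[m],y[m],z[m]],1)
        vx,vy,x0,y0=cv2.fitLine(P[:,:2].astype(np.float32),cv2.DIST_HUBER,0,.01,.01).ravel()
        s=(P[:,:2]-[x0,y0])@[vx,vy]; d=(P[:,:2]-[x0,y0])@[vy,-vx]
        if vy<0:s=-s;vx,vy=-vx,-vy
        print(nm,m.sum(),'dir',np.degrees(np.arctan2(vy,vx)),'c',x0,y0,'s',np.percentile(s,[0,1,99,100]),'d',np.percentile(d,[2,98]),'z',np.percentile(P[:,2],[5,50,95]))
    # wood handle tops
    m=((z>.24)&(z<.30)&(x>.4)&(x<.8)&(y>-.45)&(y<.5)&(hsv[...,1]>60)).astype(np.uint8)
    k,l,st,ce=cv2.connectedComponentsWithStats(m)
    for i in range(1,k):
        if st[i,4]<15: continue
        q=W[l==i]; print('handle',ce[i].round(),st[i,4],q.mean(0).round(4),'max z',np.percentile(q[:,2],98).round(4),'min',q.min(0).round(3),'max',q.max(0).round(3))
```

```text
top
railtop 958 dir 83.7758 c 0.5898864 0.16861038 s [-0.1204783  -0.11779645  0.20472392  0.2098154 ] d [-0.00779767  0.01606162] z [0.23001142 0.23342731 0.23749924]
racktop 1924 dir 94.34744 c 0.55777144 -0.23341528 s [-0.11215822 -0.10550575  0.19732191  0.20234762] d [-0.21738371  0.03041164] z [0.212126   0.21619977 0.22117104]
handle [156. 186.] 124 [0.5908 0.3312 0.2644] max z 0.2762 min [0.587 0.316 0.24 ] max [0.596 0.349 0.278]
handle [197. 191.] 123 [0.582  0.2526 0.2648] max z 0.2764 min [0.578 0.236 0.241] max [0.587 0.271 0.278]
handle [239. 194.] 158 [0.5742 0.1732 0.2652] max z 0.2769 min [0.57  0.151 0.24 ] max [0.581 0.197 0.279]
handle [280. 199.] 118 [0.5649 0.0945 0.2659] max z 0.2771 min [0.561 0.078 0.241] max [0.571 0.111 0.278]
handle [389. 220.] 103 [ 0.521  -0.1135  0.2655] max z 0.2755 min [ 0.516 -0.131  0.241] max [ 0.527 -0.098  0.277]
side
railtop 172 dir 81.73536 c 0.59109056 0.14005674 s [-0.09721194 -0.09703372  0.37251574  0.37595785] d [-0.01193382  0.01725712] z [0.22970785 0.23459142 0.2376961 ]
racktop 1484 dir 96.85007 c 0.5523925 -0.2141702 s [-0.13496284 -0.13256399  0.16533559  0.17174372] d [-0.22749964  0.02432837] z [0.2121817  0.21689848 0.22106109]
handle [307. 169.] 356 [0.5782 0.1966 0.2604] max z 0.2763 min [0.562 0.073 0.24 ] max [0.599 0.349 0.278]
handle [328. 238.] 183 [ 0.5219 -0.1194  0.2594] max z 0.2731 min [ 0.516 -0.138  0.24 ] max [ 0.529 -0.098  0.274]
```

Run:
```python
from h import *
def fit(P):
    P=P[:,:2]
    for _ in range(6):
        m=np.median(P,0); 
        vx,vy,x0,y0=cv2.fitLine(P.astype(np.float32),cv2.DIST_HUBER,0,.01,.01).ravel()
        if vy<0: vx,vy=-vx,-vy
        s=(P-[x0,y0])@[vx,vy]; d=(P-[x0,y0])@[vy,-vx]
        P=P[abs(d-np.median(d))<.012]
    return np.array([vx,vy]),np.array([x0,y0]),P
for n in('top','side'):
    c=load(n); W=pts(c); hsv=cv2.cvtColor(c['color'],cv2.COLOR_RGB2HSV); x,y,z=W[...,0],W[...,1],W[...,2]
    v,u=np.mgrid[0:480,0:640]
    reg=((v>180)&(v<232)&(u>352)&(u<502)) if n=='top' else ((u>325)&(u<412)&(v>235)&(v<330))
    m=reg&(z>.213)&(z<.2215)&(hsv[...,1]<60)&(hsv[...,2]>140)
    d,o,P=fit(W[m]); s=(P-o)@d; e=(P-o)@[d[1],-d[0]]
    a,b=np.percentile(s,[0.5,99.5]); print(n,'rack dir',np.degrees(np.arctan2(d[1],d[0])),len(P),'ends',o+a*d,o+b*d,'len',b-a,'mid',o+(a+b)/2*d,'width pct',np.percentile(e,[2,50,98]))
    m=(z>.2715)&(z<.279)&(x>.5)&(x<.62)&(y>-.2)&(y<.4)&(hsv[...,1]>60)
    k,l,st,ce=cv2.connectedComponentsWithStats(m.astype(np.uint8))
    for i in range(1,k):
        if st[i,4]<8: continue
        q=W[l==i]; print('top edge',ce[i].round(1),st[i,4],np.median(q,0).round(4),q.min(0).round(3),q.max(0).round(3), ((q.max(0)+q.min(0))/2).round(4))
    # dark roller parts
    m=(hsv[...,2]<90)&(z>.19)&(z<.225)&(y<-.05)&(y>-.45)&(x>.45)&(x<.6)
    k,l,st,ce=cv2.connectedComponentsWithStats(m.astype(np.uint8))
    for i in range(1,k):
        if st[i,4]<8: continue
        q=W[l==i]; print('dark',ce[i].round(1),st[i,4],np.median(q,0).round(4),q.min(0).round(3),q.max(0).round(3))
```

```text
top rack dir 98.62183 889 ends [ 0.57898046 -0.34237575] [ 0.53599621 -0.05888632] len 0.2867296706245373 mid [ 0.55748833 -0.20063104] width pct [-8.57010352e-03 -4.60437000e-05  1.07929780e-02]
top edge [151.1 184.6] 16 [0.5924 0.339  0.2733] [0.59  0.335 0.272] [0.596 0.343 0.276] [0.5926 0.3391 0.2737]
top edge [158.9 185.6] 23 [0.5899 0.3235 0.2728] [0.587 0.317 0.272] [0.594 0.332 0.278] [0.5903 0.3242 0.2747]
top edge [195.9 189. ] 56 [0.5833 0.2543 0.2734] [0.579 0.236 0.272] [0.587 0.271 0.278] [0.5831 0.2536 0.2746]
top edge [237.8 192.7] 72 [0.5752 0.1754 0.2735] [0.571 0.151 0.272] [0.581 0.197 0.279] [0.5759 0.174  0.2752]
top edge [280.  197.1] 58 [0.5663 0.093  0.2739] [0.562 0.079 0.272] [0.571 0.111 0.278] [0.5663 0.095  0.2747]
top edge [392.  218.8] 9 [ 0.5227 -0.1177  0.2727] [ 0.521 -0.121  0.272] [ 0.526 -0.114  0.275] [ 0.5234 -0.1176  0.2731]
top edge [385.8 219.8] 8 [ 0.5215 -0.1061  0.2744] [ 0.517 -0.108  0.272] [ 0.524 -0.104  0.277] [ 0.5207 -0.106   0.2742]
dark [487.5 209.9] 24 [ 0.5477 -0.3165  0.2106] [ 0.543 -0.321  0.2  ] [ 0.561 -0.315  0.218]
dark
[... 618 characters left out ...]
2748] [0.58  0.231 0.272] [0.59  0.267 0.278] [0.585  0.2488 0.2749]
top edge [309.7 167.5] 33 [0.5772 0.1673 0.2744] [0.571 0.145 0.272] [0.583 0.195 0.277] [0.5774 0.17   0.2746]
top edge [316.1 182.7] 19 [0.5669 0.088  0.2744] [0.563 0.076 0.272] [0.571 0.103 0.277] [0.5669 0.0894 0.2745]
top edge [327.3 230.6] 12 [ 0.5232 -0.1124  0.2729] [ 0.52  -0.121  0.272] [ 0.526 -0.102  0.274] [ 0.5226 -0.1114  0.2727]
dark [319.9 254.6] 75 [ 0.5147 -0.0972  0.2081] [ 0.509 -0.104  0.193] [ 0.532 -0.058  0.217]
dark [333.8 265.9] 181 [ 0.53   -0.1436  0.2085] [ 0.515 -0.179  0.19 ] [ 0.542 -0.106  0.221]
dark [366.1 301.8] 806 [ 0.546  -0.2697  0.2076] [ 0.522 -0.335  0.19 ] [ 0.571 -0.177  0.22 ]
```

```bash
python3 -m creep '[[[0,0,-0.068,0,0,-0.03,0.06],[0,0,-0.068,0,0,-0.03,0.06],[0,0,-0.068,0,0,-0.03,0.06],[0,0,0,-0.03,0.03,0,0.06],[0,0,0,-0.03,0.03,0,0.06],[0,0,0,-0.03,0.03,0,0.06],[0,0,0,-0.03,0.03,0,0.06],[0,0,0,-0.03,0.03,0,0.06],[0,0,0,-0.03,0.03,0,0.06],[0,0,0,0,0,0,0.06]]]' 40
cat > st.py <<'E'
import sys; from h import *
from scipy.spatial.transform import Rotation as Ro
o=get_obs(); q=o['tool_rot']; R=Ro.from_quat(q[[1,2,3,0]]).as_matrix(); p=o['eef_pos']
print('t%.2f p'%o['t'],p.round(4),'xang %.2f'%np.degrees(np.arctan2(R[1,0],R[0,0])),'z',R[:,2].round(4),'F',o['contact_force'].round(1),'w',round(o['gripper_width']*.0854,4),'q',o['q'].round(2))
if len(sys.argv)>4:
    t=np.array(list(map(float,sys.argv[1:4]))); a=float(sys.argv[4])
    d=R.T@(t-p); Rt=np.array([[np.cos(np.radians(a)),np.sin(np.radians(a)),0],[np.sin(np.radians(a)),-np.cos(np.radians(a)),0],[0,0,-1]])
    print('rotvec',Ro.from_matrix(R.T@Rt).as_rotvec().round(4),'shift tool',d.round(4))
E
python3 st.py .5765 .173 .39 83.76
```

```text
t: 0.93
eef_pos: [0.3669, 0.4433, 0.3915]
tool_rot: [0.003, 0.738, 0.675, -0.006]
contact_force: [0.4, -0.9, 0.2]
gripper_width: 0.702
t0.93 p [0.3669 0.4433 0.3915] xang 84.96 z [-0.0047 -0.0116 -0.9999] F [ 0.4 -0.9  0.2] w 0.06 q [-1.05  0.25  0.07  1.69 -0.02  1.22  0.51]
rotvec [-0.0035  0.012   0.0209] shift tool [-0.2508  0.2325  0.0037]
```

```bash
python3 -m creep '[[[0,0.006,0.01,-0.03,0.028,0,0.06],[-0.003,0.006,0.01,-0.03,0.028,0,0.06],[0,0,0,-0.03,0.028,0,0.06],[0,0,0,-0.03,0.028,0,0.06],[0,0,0,-0.03,0.028,0,0.06],[0,0,0,-0.03,0.028,0,0.06],[0,0,0,-0.03,0.028,0,0.06],[0,0,0,-0.03,0.028,0,0.06],[0,0,0,0,0,0,0.06],[0,0,0,0,0,0,0.06]]]'
python3 st.py .5765 .173 .37 83.76
python3 - <<'E'
from h import *
c=cam('side'); crop(c,'s1.png',220,380,60,260,3)
c=cam('top'); crop(c,'t1.png',140,340,140,260,4)
E
```

```text
t: 1.77
eef_pos: [0.5626, 0.1777, 0.3876]
tool_rot: [-0.001, 0.745, 0.667, -0.003]
contact_force: [-0.1, 2.1, -0.7]
gripper_width: 0.706
t1.77 p [0.5626 0.1777 0.3876] xang 83.60 z [-0.0049 -0.0029 -1.    ] F [-0.1  2.1 -0.7] w 0.0603 q [-0.62  0.27  0.26  1.67 -0.07  1.21  1.12]
rotvec [-0.0046  0.0034 -0.0028] shift tool [-0.003   0.0144  0.0176]
```

View pics/s1.png

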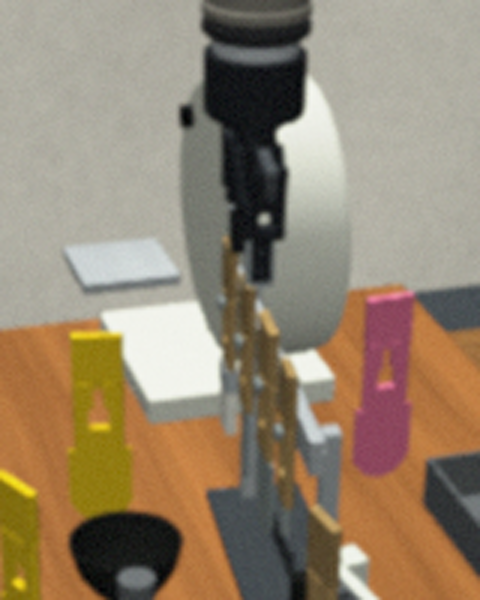

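The gripper hangs just above and in front of the spatula, with the finger tips at about (260,265) in the crop. I'll correct the offset and descend.

```bash
python3 -m creep '[[[-0.004,0.003,-0.003,-0.003,0.015,0.012,0.06],[0,0,0,0,0,0,0.06],[0,0,0,0,0,0,0.06]]]'
python3 st.py .5765 .173 .308 83.76
python3 - <<'E'
from h import *
c=cam('side'); crop(c,'s2.png',270,350,110,210,6)
E
```

```text
t: 2.12
eef_pos: [0.5746, 0.1787, 0.3755]
tool_rot: [-0.001, 0.742, 0.671, -0.0]
contact_force: [-1.3, 0.4, -0.0]
gripper_width: 0.702
t2.12 p [0.5746 0.1787 0.3755] xang 84.27 z [-0.0016  0.0015 -1.    ] F [-1.3  0.4 -0. ] w 0.0599 q [-0.61  0.3   0.26  1.66 -0.08  1.19  1.14]
rotvec [-0.0018 -0.0013  0.0089] shift tool [-0.0056  0.0026  0.0675]
```

View pics/s2.png

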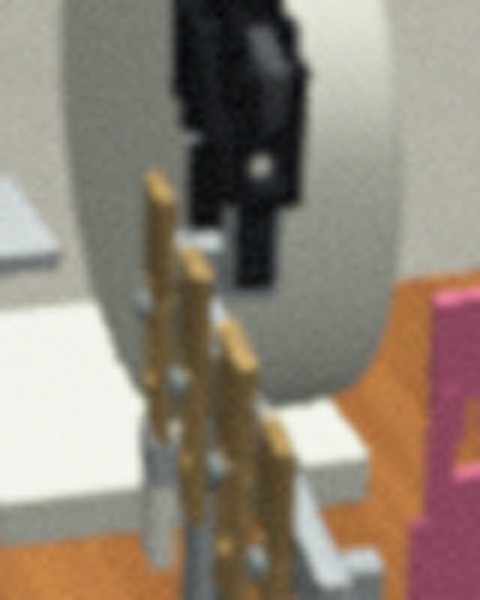

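```bash
python3 -m creep '[[[0,0,0.008,-0.006,0.002,0.006,0.06],[0,0,0,0,0,0.002,0.06],[0,0,0,0,0,0.01,0.06]]]'
python3 st.py .5765 .173 .308 83.76
```

```text
t: 2.42
eef_pos: [0.575, 0.1754, 0.3588]
tool_rot: [-0.001, 0.743, 0.669, 0.002]
contact_force: [0.1, 0.5, 0.7]
gripper_width: 0.704
t2.42 p [0.575  0.1754 0.3588] xang 84.06 z [ 0.0011  0.0039 -1.    ] F [0.1 0.5 0.7] w 0.0601 q [-0.6   0.31  0.26  1.69 -0.09  1.15  1.15]
rotvec [ 0.0007 -0.004   0.0052] shift tool [-0.0024  0.0017  0.0508]
```

```bash
python3 -m creep '[[[0,-0.002,0.004,-0.003,0.002,0.012,0.06],[0,-0.002,0,0,0,0.012,0.06],[0,0,0,0,0,0.012,0.06],[0,0,0,0,0,0.008,0.06],[0,0,0,0,0,0.003,0.06],[0,0,0,0,0,0,0.06]]]'
python3 st.py .5765 .173 .308 83.76
python3 - <<'E'
from h import *
c=cam('side'); crop(c,'s3.png',270,350,110,210,6)
c=cam('top'); crop(c,'t3.png',190,300,150,230,6)
E
```

```text
t: 2.92
eef_pos: [0.5743, 0.1715, 0.3035]
tool_rot: [-0.001, 0.744, 0.668, -0.003]
contact_force: [-0.7, -0.3, -0.7]
gripper_width: 0.703
t2.92 p [0.5743 0.1715 0.3035] xang 83.83 z [-0.0045 -0.0025 -1.    ] F [-0.7 -0.3 -0.7] w 0.06 q [-0.59  0.36  0.25  1.75 -0.1   1.05  1.16]
rotvec [-0.0042  0.003   0.0012] shift tool [ 0.0017  0.002  -0.0045]
```

View pics/s3.png

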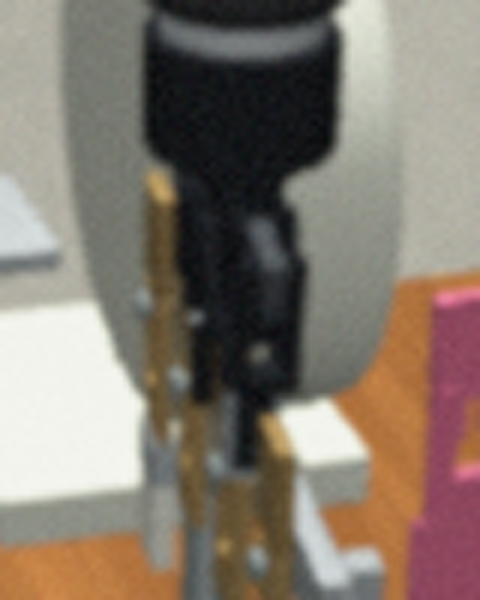

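View pics/t3.png

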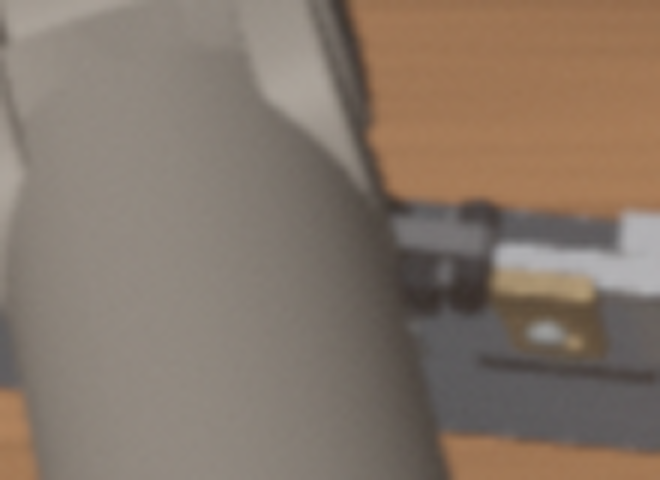

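```bash
python3 -m creep '[[[-0.004,0.003,0.001,0.002,0.002,-0.005,0.06],[0,0,0,0,0,0,0.056]]]'
python3 st.py .5765 .173 .308 83.76
```

```text
t: 3.18
eef_pos: [0.5777, 0.1737, 0.311]
tool_rot: [0.0, 0.745, 0.668, 0.002]
contact_force: [0.5, 0.4, -0.1]
gripper_width: 0.657
t3.18 p [0.5777 0.1737 0.311 ] xang 83.76 z [ 0.0031  0.0016 -1.    ] F [ 0.5  0.4 -0.1] w 0.0561 q [-0.59  0.36  0.25  1.74 -0.1   1.05  1.16]
rotvec [ 0.0029 -0.0019 -0.0001] shift tool [-0.0009 -0.0011  0.003 ]
```

Good. Close.

```bash
python3 -m creep '[[[0.002,-0.002,0,0,-0.001,0.002,0.04],[0,0,0,0,0,0,0.04],[0,0,0,0,0,0,0.04],[0,0,0,0,0,0,0.03],[0,0,0,0,0,0,0.03],[0,0,0,0,0,0,0.03]]]' 60
python3 st.py .5765 .173 .335 83.76
```

```text
t: 3.68
eef_pos: [0.5772, 0.1742, 0.3106]
tool_rot: [0.001, 0.745, 0.668, 0.002]
contact_force: [-0.5, -0.1, -0.2]
gripper_width: 0.53
t3.68 p [0.5772 0.1742 0.3106] xang 83.76 z [ 0.0035  0.0011 -1.    ] F [-0.5 -0.1 -0.2] w 0.0452 q [-0.59  0.35  0.25  1.74 -0.1   1.05  1.16]
rotvec [ 0.0034 -0.0015  0.    ] shift tool [-0.0012 -0.0005 -0.0244]
```

```bash
python3 -m creep '[[[0,0,0,0,0,-0.009,0.03],[0,0,0,0,0,-0.009,0.03],[0,0,0,0,0,-0.007,0.03],[0,0,0,0,0,0,0.03]]]'
python3 st.py .5772 .1742 .3376 83.76
```

```text
t: 4.02
eef_pos: [0.5768, 0.174, 0.3377]
tool_rot: [0.001, 0.745, 0.668, 0.001]
contact_force: [0.6, 0.9, -1.0]
gripper_width: 0.523
t4.02 p [0.5768 0.174  0.3377] xang 83.76 z [ 2.2e-03  5.0e-04 -1.0e+00] F [ 0.6  0.9 -1. ] w 0.0447 q [-0.6   0.33  0.26  1.71 -0.09  1.11  1.15]
rotvec [ 0.0022 -0.0007 -0.0001] shift tool [0.0002 0.0003 0.0001]
```

```bash
python3 -m creep '[[[0,0,0,0,-0.008,0,0.03],[0,0,0,0,-0.01,0,0.03],[0,0,0,0,-0.01,0,0.03],[0,0,0,0,-0.01,0,0.03],[0,0,0,0,-0.005,0,0.03],[0,0,0,0,0,0,0.03]]]'
python3 st.py .5772 .1742 .3376 83.76
python3 - <<'E'
from h import *
c=cam('side'); crop(c,'s4.png',240,360,110,230,5)
E
```

```text
t: 4.52
eef_pos: [0.5284, 0.1792, 0.3379]
tool_rot: [0.0, 0.744, 0.668, 0.001]
contact_force: [0.1, -0.3, -0.4]
gripper_width: 0.528
t4.52 p [0.5284 0.1792 0.3379] xang 83.79 z [ 0.0019  0.001  -1.    ] F [ 0.1 -0.3 -0.4] w 0.0451 q [-0.64  0.25  0.25  1.81 -0.07  1.08  1.09]
rotvec [ 0.0017 -0.0012  0.0005] shift tool [0.0003 0.049  0.0004]
```

View pics/s4.png

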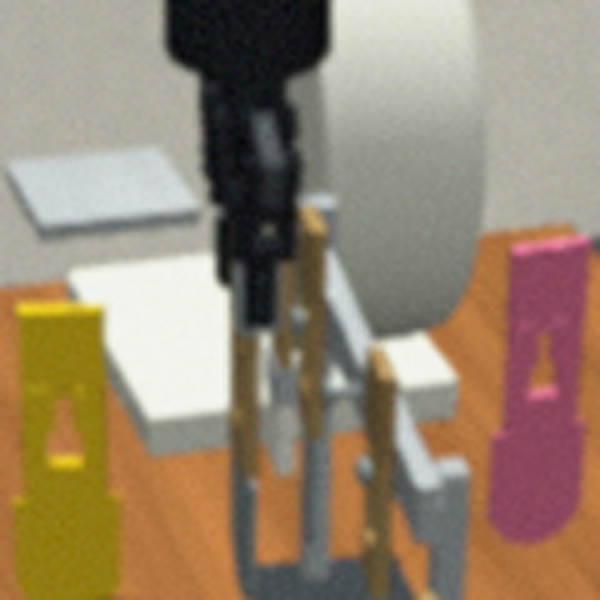

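```bash
python3 -m creep '[[[0,0,-0.05,0,-0.01,-0.03,0.03],[0,0,-0.05,0,0,-0.03,0.03],[0,0,-0.05,0,0,-0.03,0.03],[0,0,-0.05,0,0,-0.03,0.03],[0,0,-0.05,0,0,-0.02,0.03],[0,0,0,0,0,0,0.03]]]'
python3 st.py .484 -.299 .5 98.4
```

```text
t: 5.07
eef_pos: [0.5176, 0.1797, 0.4816]
tool_rot: [0.0, 0.651, 0.759, -0.002]
contact_force: [0.5, 0.6, -2.6]
gripper_width: 0.531
t5.07 p [0.5176 0.1797 0.4816] xang 98.78 z [-0.0021 -0.0024 -1.    ] F [ 0.5  0.6 -2.6] w 0.0453 q [-0.64  0.14  0.22  1.62 -0.03  1.39  1.31]
rotvec [-0.0024  0.0021  0.0066] shift tool [-0.468  -0.1063 -0.0172]
```

```bash
python3 -m creep '[[[0,0,0.003,-0.02,-0.005,-0.012,0.03],[0,0,0.003,-0.032,-0.008,-0.006,0.03],[0,0,0,-0.034,-0.008,0,0.03],[0,0,0,-0.034,-0.008,0,0.03],[0,0,0,-0.034,-0.008,0,0.03],[0,0,0,-0.034,-0.008,0,0.03],[0,0,0,-0.034,-0.008,0,0.03],[0,0,0,-0.034,-0.008,0,0.03],[0,0,0,-0.034,-0.008,0,0.03],[0,0,0,-0.034,-0.008,0,0.03],[0,0,0,-0.034,-0.008,0,0.03],[0,0,0,-0.02,-0.004,0,0.03],[0,0,0,0,0,0,0.03],[0,0,0,0,0,0,0.03]]]'
python3 st.py .484 -.299 .5 98.4
```

```text
t: 6.23
eef_pos: [0.4801, -0.2239, 0.4874]
tool_rot: [-0.003, 0.659, 0.752, -0.005]
contact_force: [0.5, 0.9, -1.1]
gripper_width: 0.526
t6.23 p [ 0.4801 -0.2239  0.4874] xang 97.55 z [-0.0114 -0.0044 -0.9999] F [ 0.5  0.9 -1.1] w 0.0449 q [-0.19  0.11  0.57  1.66 -0.05  1.4   2.09]
rotvec [-0.0119  0.0028 -0.0148] shift tool [-0.0749 -0.0062 -0.0123]
```

```bash
python3 -m creep '[[[-0.006,0.002,-0.008,-0.028,-0.003,0,0.03],[-0.006,0,-0.006,-0.028,-0.003,0,0.03],[0,0,0,-0.016,0,0.02,0.03],[0,0,0,0,0,0.03,0.03],[0,0,0,0,0,0.03,0.03],[0,0,0,0,0,0.03,0.03],[0,0,0,0,0,0.02,0.03],[0,0,0,0,0,0,0.03],[0,0,0,0,0,0,0.03]]]'
python3 st.py .484 -.299 .305 98.4
```

```text
t: 6.98
eef_pos: [0.4891, -0.2876, 0.3469]
tool_rot: [-0.002, 0.65, 0.76, 0.001]
contact_force: [-0.0, -0.6, -0.4]
gripper_width: 0.525
t6.98 p [ 0.4891 -0.2876  0.3469] xang 98.90 z [-0.0016  0.0037 -1.    ] F [-0.  -0.6 -0.4] w 0.0448 q [-0.06  0.29  0.6   1.8  -0.18  1.11  2.33]
rotvec [-0.0011 -0.0039  0.0087] shift tool [-0.0107 -0.0068  0.0418]
```

```bash
python3 -m creep '[[[0,-0.003,0.007,-0.01,-0.006,0.015,0.03],[0,0,0,0,0,0.015,0.03],[0,0,0,0,0,0.008,0.03],[0,0,0,0,0,0,0.03],[0,0,0,0,0,0,0.03]]]'
python3 st.py .484 -.299 .305 98.4
python3 - <<'E'
from h import *
c=cam('side'); crop(c,'s5.png',290,450,160,300,5)
c=cam('top'); crop(c,'t5.png',340,520,150,270,4)
E
```

```text
t: 7.4
eef_pos: [0.4895, -0.2956, 0.3129]
tool_rot: [0.002, 0.651, 0.759, 0.002]
contact_force: [-0.5, -0.3, -1.1]
gripper_width: 0.526
t7.40 p [ 0.4895 -0.2956  0.3129] xang 98.83 z [ 6.4e-03 -2.0e-04 -1.0e+00] F [-0.5 -0.3 -1.1] w 0.0449 q [-0.03  0.33  0.59  1.83 -0.21  1.04  2.37]
rotvec [0.0063 0.0012 0.0075] shift tool [-0.0026 -0.006   0.0079]
```

View pics/s5.png

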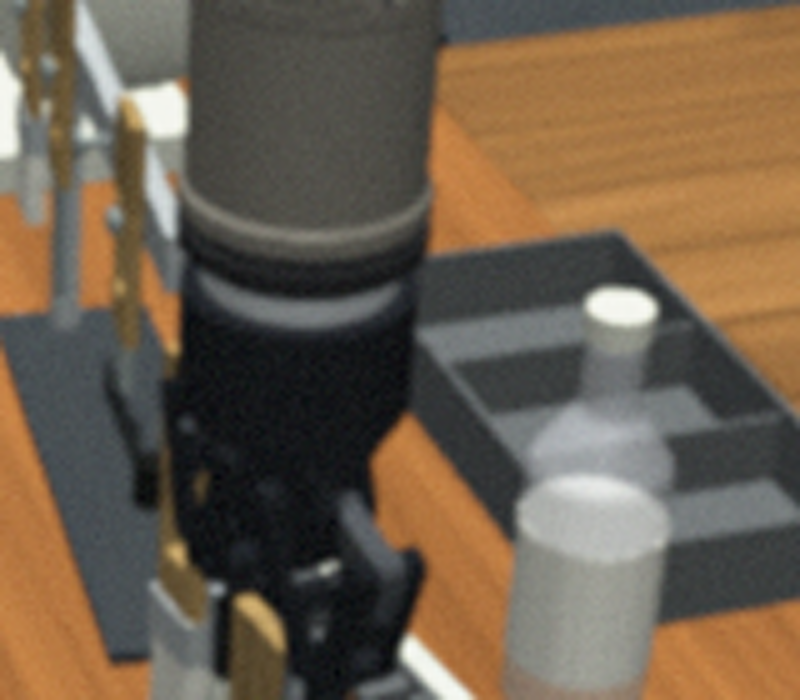

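View pics/t5.png

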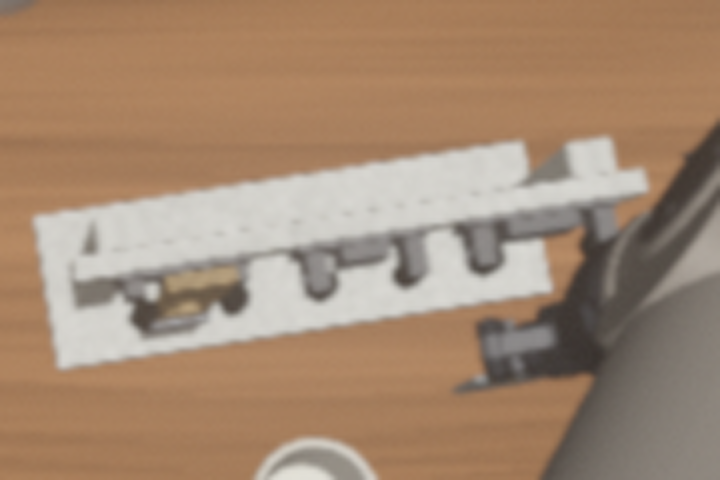

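Run:
```python
from h import *
c=load('top')
for n,u,v in(('wL',487,183),('wR',598,165),('nL',320,210),('nR',410,198),('tL',148,238),('tR',235,220)):
    print(n,plane(c,340+u/4,170+v/4,2,.212).round(4))
for p in((.5483,-.2895,.215),(.5352,-.2005,.215)):
    print(proj(c,p))
    for s in(28,-28) if p[0]>.54 else (22,-22):
        q=np.array(p)+s/1000*np.array([-.146,.989,0])-.0045*np.array([.989,.146,0]); a=proj(c,q); print(s,(a[0]-340)*4,(a[1]-170)*4)
```

```text
wL [ 0.5374 -0.2643  0.212 ]
wR [ 0.546  -0.3201  0.212 ]
nL [ 0.5245 -0.1806  0.212 ]
nR [ 0.5301 -0.2256  0.212 ]
tL [ 0.5111 -0.0947  0.212 ]
tR [ 0.5198 -0.1381  0.212 ]
(np.float64(474.5057804284693), np.float64(209.9907137543516))
28 484.4646428339322 177.3374404864163
-28 594.878298523251 160.21946781147528
(np.float64(430.0865854605694), np.float64(216.85387986328584))
22 318.39303117490294 203.00728524498663
-22 405.4621595083031 189.5085980871179
```

```bash
python3 -m creep '[[[0.006,0.001,0.007,-0.003,0.012,0.006,0.03],[0,0,0,0,0.014,0.002,0.03],[0,0,0,0,0.006,0,0.03],[0,0,0,0,0,0,0.03],[0,0,0,0,0,0,0.03]]]' 100
python3 st.py .548 -.2905 .304 98.4
```

```text
t: 7.92
eef_pos: [0.5254, -0.2937, 0.3092]
tool_rot: [0.003, 0.653, 0.758, 0.002]
contact_force: [-0.4, -0.1, -0.8]
gripper_width: 0.516
t7.92 p [ 0.5254 -0.2937  0.3092] xang 98.50 z [ 0.0067 -0.0018 -1.    ] F [-0.4 -0.1 -0.8] w 0.0441 q [-0.03  0.39  0.58  1.77 -0.24  1.05  2.35]
rotvec [0.0063 0.0027 0.0018] shift tool [-0.0001  0.0228  0.0054]
```

```bash
python3 -m creep '[[[0.006,0.002,0.002,0,0.006,0.005,0.03],[0,0,0,0,0.003,0,0.03],[0,0,0,0,0.003,0,0.03]]]'
python3 st.py .548 -.2905 .304 98.4
```

```text
t: 8.17
eef_pos: [0.5372, -0.2923, 0.3045]
tool_rot: [0.0, 0.654, 0.757, -0.0]
contact_force: [-3.8, -3.6, 2.2]
gripper_width: 0.521
t8.17 p [ 0.5372 -0.2923  0.3045] xang 98.33 z [-0.e+00 -7.e-04 -1.e+00] F [-3.8 -3.6  2.2] w 0.0445 q [-0.03  0.41  0.57  1.74 -0.25  1.06  2.34]
rotvec [-0.0001  0.0007 -0.0012] shift tool [0.0002 0.011  0.0005]
```

```bash
python3 -m creep '[[[0,0,0,-0.001,0.005,0,0.03],[0,0,0,0,0.005,0,0.03],[0,0,0,0,0.004,0,0.03]]]'
python3 st.py .548 -.2905 .304 98.4
```

```text
t: 8.42
eef_pos: [0.548, -0.2938, 0.3045]
tool_rot: [-0.002, 0.655, 0.755, -0.003]
contact_force: [0.6, 2.2, -0.0]
gripper_width: 0.519
t8.42 p [ 0.548  -0.2938  0.3045] xang 98.11 z [-0.0074 -0.0014 -1.    ] F [ 0.6  2.2 -0. ] w 0.0443 q [-0.03  0.43  0.57  1.71 -0.26  1.08  2.33]
rotvec [-0.0076  0.0003 -0.0051] shift tool [0.0033 0.0005 0.0005]
```

```bash
python3 -m creep '[[[-0.007,0,-0.004,0.001,0.003,0,0.03],[0,0,0,0,0.003,0,0.03]]]'
python3 st.py .548 -.2905 .304 98.4
```

```text
t: 8.58
eef_pos: [0.5511, -0.293, 0.3045]
tool_rot: [-0.003, 0.654, 0.756, -0.002]
contact_force: [-14.9, 2.6, 8.9]
gripper_width: 0.516
t8.58 p [ 0.5511 -0.293   0.3045] xang 98.28 z [-7.3e-03  1.0e-04 -1.0e+00] F [-14.9   2.6   8.9] w 0.0441 q [-0.03  0.44  0.57  1.71 -0.26  1.08  2.34]
rotvec [-0.0072 -0.0011 -0.0022] shift tool [ 0.003  -0.0027  0.0005]
```

```bash
python3 -m creep '[[[-0.006,0,0,0.002,0,0,0.03],[0,0,0,0,0,0,0.03]]]'
python3 st.py .548 -.2905 .304 98.4
python3 - <<'E'
from h import *
c=cam('side'); crop(c,'s6.png',320,440,200,340,5)
c=cam('top'); crop(c,'t6.png',340,520,150,270,4)
E
```

```text
t: 8.75
eef_pos: [0.5501, -0.2922, 0.3046]
tool_rot: [-0.001, 0.655, 0.756, -0.001]
contact_force: [0.7, 2.1, -0.9]
gripper_width: 0.515
t8.75 p [ 0.5501 -0.2922  0.3046] xang 98.21 z [-2.e-03 -2.e-04 -1.e+00] F [ 0.7  2.1 -0.9] w 0.044 q [-0.03  0.43  0.57  1.71 -0.26  1.07  2.33]
rotvec [-0.002  -0.0001 -0.0032] shift tool [ 0.002  -0.0018  0.0006]
```

View pics/s6.png

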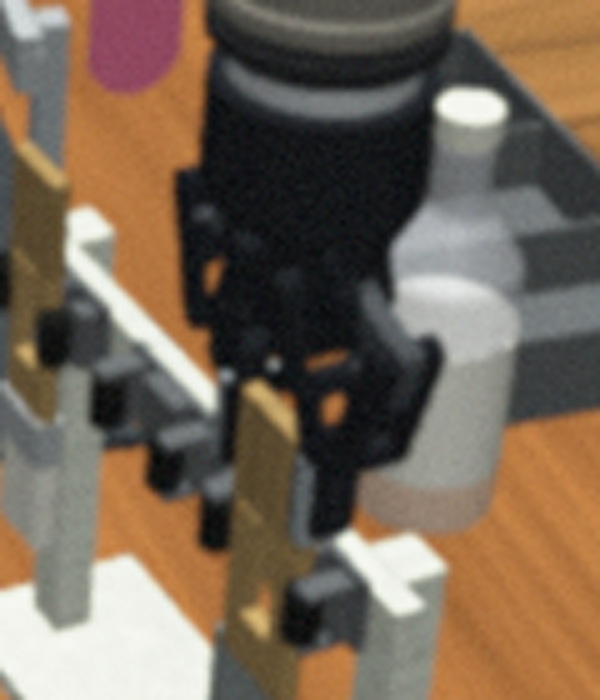

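View pics/t6.png

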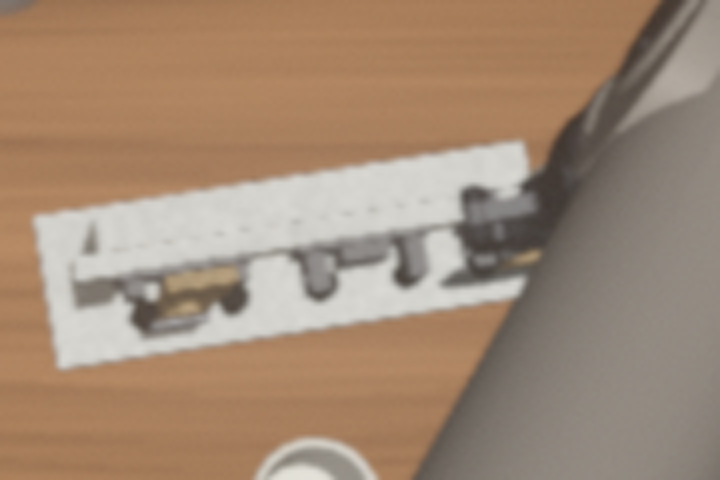

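```bash
python3 -m creep '[[[0,0,0,0,0,0,0.06],[0,0,0,0,0,0,0.06],[0,0,0,0,0,0,0.06],[0,0,0,0,0,0,0.06]]]'
python3 st.py .548 -.2905 .38 98.4
```

```text
t: 9.18
eef_pos: [0.552, -0.2915, 0.305]
tool_rot: [0.0, 0.654, 0.757, 0.0]
contact_force: [0.3, 0.6, -0.6]
gripper_width: 0.699
t9.18 p [ 0.552  -0.2915  0.305 ] xang 98.33 z [ 8.e-04 -6.e-04 -1.e+00] F [ 0.3  0.6 -0.6] w 0.0597 q [-0.03  0.43  0.57  1.71 -0.26  1.07  2.34]
rotvec [ 0.0007  0.0007 -0.0013] shift tool [ 0.0015 -0.0037 -0.075 ]
```

```bash
python3 -m creep '[[[0,0,0,0,0,-0.01,0.06],[0,0,0,0,0,-0.025,0.06],[0,0,0,0,0,-0.03,0.06],[0,0,0,0,0,-0.03,0.06],[0,0,0,0,-0.02,-0.02,0.06],[0,0,0,0.03,-0.01,0,0.06],[0,0,0,0.034,0,0,0.06],[0,0,0,0.034,0,0,0.06],[0,0,0,0.034,0,0,0.06],[0,0,0,0,0,0,0.06]]]'
python3 st.py .5851 .2525 .39 83.76
python3 - <<'E'
from h import *
c=cam('side'); crop(c,'s7.png',320,440,200,340,5)
c=cam('top'); crop(c,'t7.png',340,520,150,270,4)
E
```

```text
t: 10.02
eef_pos: [0.5019, -0.1644, 0.4331]
tool_rot: [0.005, 0.657, 0.754, 0.002]
contact_force: [0.8, 1.0, 0.6]
gripper_width: 0.706
t10.02 p [ 0.5019 -0.1644  0.4331] xang 97.90 z [ 0.0092 -0.0038 -1.    ] F [0.8 1.  0.6] w 0.0603 q [-0.3   0.12  0.56  1.76 -0.07  1.26  1.98]
rotvec [0.0091 0.0039 0.2469] shift tool [0.4017 0.1394 0.0423]
```

View pics/s7.png

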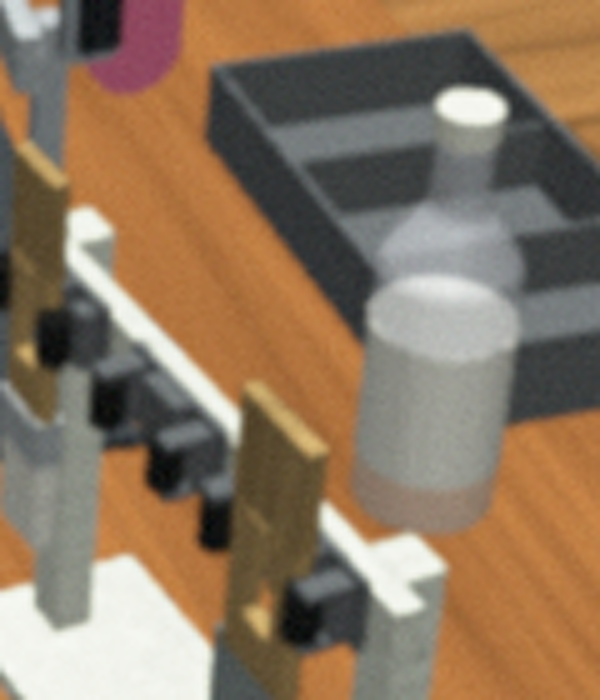

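View pics/t7.png

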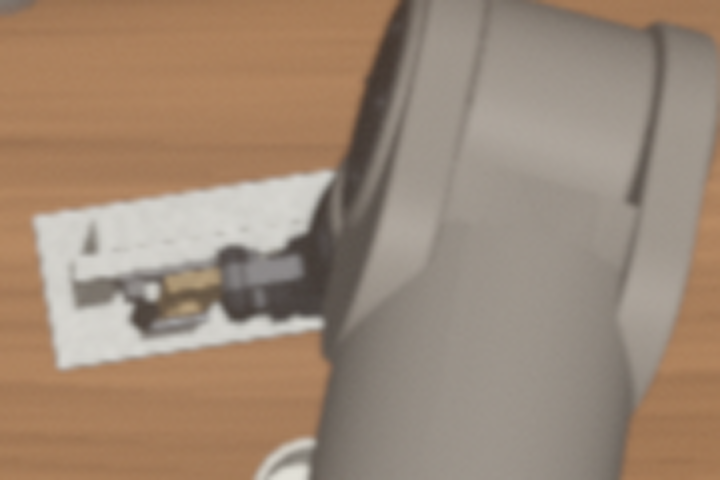

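```bash
python3 -m creep '[[[0.009,0.004,0.06,0.02,0.01,0,0.05],[0,0,0.06,0.034,0.008,0,0.05],[0,0,0.06,0.034,0.006,0,0.05],[0,0,0.06,0.034,0.004,0,0.05],[0,0,0,0.034,0.003,0,0.05],[0,0,0,0.034,0.003,0,0.05],[0,0,0,0.034,0.003,0.005,0.05],[0,0,0,0.034,0.003,0.005,0.05],[0,0,0,0.034,0.003,0.005,0.05],[0,0,0,0.034,0.003,0.005,0.05],[0,0,0,0.034,0.003,0.005,0.05],[0,0,0,0.014,0.003,0,0.05],[0,0,0,0,0,0,0.05]]]'
python3 st.py .586 .253 .37 83.76
```

```text
t: 11.2
eef_pos: [0.5977, 0.1922, 0.4107]
tool_rot: [0.008, 0.761, 0.649, 0.001]
contact_force: [0.4, 0.0, 0.2]
gripper_width: 0.584
t11.20 p [0.5977 0.1922 0.4107] xang 80.93 z [ 0.0121 -0.0119 -0.9999] F [0.4 0.  0.2] w 0.0499 q [-0.69  0.33  0.37  1.56 -0.11  1.27  1.1 ]
rotvec [ 0.0135  0.0102 -0.0493] shift tool [ 0.0586 -0.0217  0.0399]
```

```bash
python3 -m creep '[[[0.007,0.005,-0.025,0.02,-0.008,0.005,0.05],[0.007,0.005,-0.025,0.025,-0.008,0.01,0.05],[0,0,0,0.008,-0.003,0.01,0.05],[0,0,0,0,0,0,0.05],[0,0,0,0,0,0,0.05]]]'
python3 st.py .586 .253 .365 83.76
```

```text
t: 11.62
eef_pos: [0.5883, 0.2438, 0.3833]
tool_rot: [0.001, 0.746, 0.666, -0.001]
contact_force: [-0.0, -0.0, 0.5]
gripper_width: 0.585
t11.62 p [0.5883 0.2438 0.3833] xang 83.51 z [-4.0e-04 -3.4e-03 -1.0e+00] F [-0.  -0.   0.5] w 0.0499 q [-0.74  0.36  0.34  1.57 -0.12  1.23  1.07]
rotvec [ 0.      0.0035 -0.0043] shift tool [ 0.009  -0.0034  0.0183]
```

```bash
python3 -m creep '[[[0,0.003,-0.004,0.008,-0.003,0.01,0.05],[0,0,0,0,0,0.008,0.05],[0,0,0,0,0,0,0.05]]]'
python3 st.py .586 .253 .31 83.76
python3 - <<'E'
from h import *
c=cam('side'); crop(c,'s8.png',270,350,100,200,6)
W=pts(c); hsv=cv2.cvtColor(c['color'],cv2.COLOR_RGB2HSV); x,y,z=W[...,0],W[...,1],W[...,2]
m=(z>.2715)&(z<.279)&(x>.5)&(x<.62)&(y>-.4)&(y<.4)&(hsv[...,1]>60)
k,l,st,ce=cv2.connectedComponentsWithStats(m.astype(np.uint8))
for i in range(1,k):
    if st[i,4]>8: q=W[l==i]; print(ce[i].round(),st[i,4],q.min(0).round(3),q.max(0).round(3))
E
```

```text
t: 11.87
eef_pos: [0.5867, 0.2495, 0.3644]
tool_rot: [0.001, 0.746, 0.666, 0.0]
contact_force: [-1.1, 0.1, -0.3]
gripper_width: 0.587
t11.87 p [0.5867 0.2495 0.3644] xang 83.52 z [ 0.0012 -0.0011 -1.    ] F [-1.1  0.1 -0.3] w 0.0501 q [-0.74  0.38  0.33  1.6  -0.13  1.19  1.07]
rotvec [ 0.0014  0.001  -0.0041] shift tool [ 0.0035 -0.0011  0.0544]
[297. 141.] 20 [0.589 0.312 0.273] [0.599 0.35  0.276]
[303. 153.] 18 [0.581 0.236 0.273] [0.59  0.268 0.277]
[316. 183.] 19 [0.563 0.073 0.272] [0.57  0.103 0.277]
[328. 232.] 22 [ 0.517 -0.131  0.272] [ 0.528 -0.102  0.275]
```

View pics/s8.png

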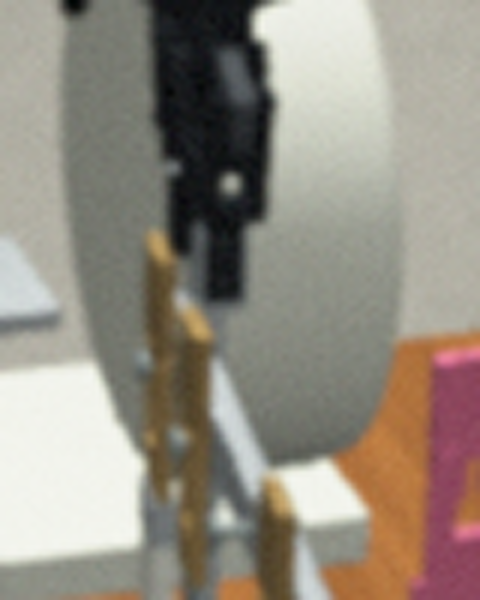

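The gripper is above the knife, with the finger tips at about (225,300) in the crop and the knife top at (197,330). Now down.

```bash
python3 -m creep '[[[0,0,-0.004,0.003,-0.001,0.004,0.05],[0,0,0,0,0,0.011,0.05],[0,0,0,0,0,0.012,0.05],[0,0,0,0,0,0.012,0.05],[0,0,0,0,0,0.006,0.05],[0,0,0,0,0,0,0.05]]]'
python3 st.py .586 .253 .31 83.76
```

```text
t: 12.42
eef_pos: [0.5867, 0.2512, 0.3161]
tool_rot: [0.001, 0.745, 0.667, 0.001]
contact_force: [-0.2, -0.2, 0.6]
gripper_width: 0.584
t12.42 p [0.5867 0.2512 0.3161] xang 83.64 z [ 3.e-03 -5.e-04 -1.e+00] F [-0.2 -0.2  0.6] w 0.0499 q [-0.74  0.41  0.32  1.65 -0.14  1.09  1.08]
rotvec [ 0.003   0.0001 -0.0021] shift tool [ 0.0017 -0.0009  0.0061]
```

```bash
python3 -m creep '[[[0.002,0,-0.002,0.002,-0.001,0.006,0.046],[0,0,0,0,0,0,0.03],[0,0,0,0,0,0,0.03],[0,0,0,0,0,0,0.02],[0,0,0,0,0,0,0.02],[0,0,0,0,0,0,0.02]]]' 60
python3 st.py .586 .253 .337 83.76
```

```text
t: 12.92
eef_pos: [0.5864, 0.2534, 0.31]
tool_rot: [0.001, 0.745, 0.667, 0.001]
contact_force: [0.0, 0.2, -1.1]
gripper_width: 0.387
t12.92 p [0.5864 0.2534 0.31  ] xang 83.75 z [ 1.8e-03 -1.0e-04 -1.0e+00] F [ 0.   0.2 -1.1] w 0.033 q [-0.74  0.42  0.32  1.66 -0.14  1.08  1.08]
rotvec [ 0.0018 -0.0001 -0.0002] shift tool [-0.0005 -0.0003 -0.027 ]
```

```bash
python3 -m creep '[[[0,0,0,0,0,-0.009,0.02],[0,0,0,0,0,-0.009,0.02],[0,0,0,0,0,-0.007,0.02],[0,0,0,0,0,0,0.02]]]'
python3 st.py .5864 .2534 .337 83.76
```

```text
t: 13.25
eef_pos: [0.5866, 0.2535, 0.3384]
tool_rot: [0.001, 0.745, 0.667, 0.001]
contact_force: [1.0, 0.7, -0.4]
gripper_width: 0.387
t13.25 p [0.5866 0.2535 0.3384] xang 83.74 z [ 2.7e-03  6.0e-04 -1.0e+00] F [ 1.   0.7 -0.4] w 0.033 q [-0.74  0.4   0.32  1.63 -0.14  1.14  1.07]
rotvec [ 0.0026 -0.0008 -0.0003] shift tool [-0.0001 -0.0002  0.0014]
```

```bash
python3 -m creep '[[[0,0,0,0,-0.006,0.001,0.02],[0,0,0,0,-0.008,0,0.02],[0,0,0,0,-0.01,0,0.02],[0,0,0,0,-0.01,0,0.02],[0,0,0,0,-0.008,0,0.02],[0,0,0,0,0,0,0.02]]]'
python3 st.py .5864 .2534 .337 83.76
python3 - <<'E'
from h import *
c=cam('side'); crop(c,'s9.png',240,360,100,220,5)
E
```

```text
t: 13.75
eef_pos: [0.5396, 0.2586, 0.3375]
tool_rot: [0.0, 0.745, 0.668, 0.001]
contact_force: [1.0, -0.2, 0.3]
gripper_width: 0.39
t13.75 p [0.5396 0.2586 0.3375] xang 83.77 z [ 0.0023  0.0011 -1.    ] F [ 1.  -0.2  0.3] w 0.0333 q [-0.8   0.33  0.31  1.73 -0.11  1.1   1.01]
rotvec [ 0.0022 -0.0014  0.0001] shift tool [-0.0001  0.0471  0.0006]
```

View pics/s9.png

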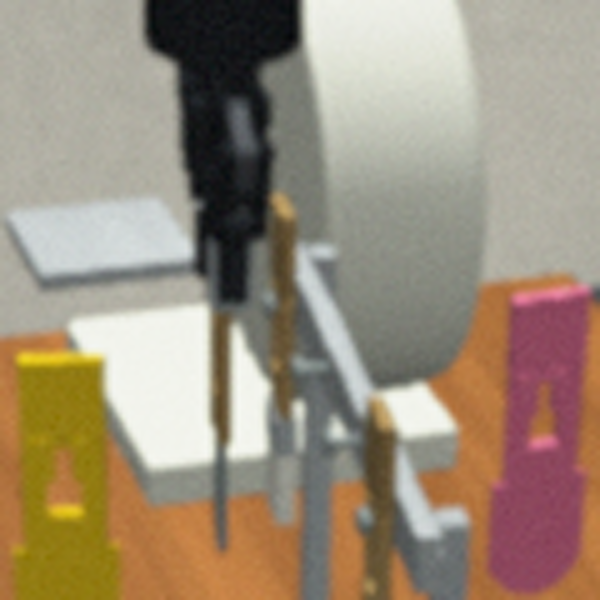

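```bash
python3 -m creep '[[[0,0,-0.05,0,-0.01,-0.03,0.02],[0,0,-0.05,0,0,-0.03,0.02],[0,0,-0.05,0,0,-0.03,0.02],[0,0,-0.05,-0.01,0,-0.03,0.02],[0,0,-0.05,-0.02,0,-0.03,0.02],[0,0,0,-0.034,-0.008,-0.02,0.02],[0,0,0,-0.034,-0.008,0,0.02],[0,0,0,-0.034,-0.008,0,0.02],[0,0,0,-0.034,-0.008,0,0.02],[0,0,0,-0.034,-0.008,0,0.02],[0,0,0,-0.034,-0.008,0,0.02],[0,0,0,-0.034,-0.008,0,0.02],[0,0,0,-0.034,-0.008,0,0.02],[0,0,0,-0.034,-0.008,0,0.02],[0,0,0,-0.034,-0.008,0,0.02],[0,0,0,0,0,0,0.02],[0,0,0,0,0,0,0.02]]]'
python3 st.py .478 -.2113 .5 98.4
```

```text
t: 15.22
eef_pos: [0.5037, -0.1367, 0.5166]
tool_rot: [0.004, 0.65, 0.76, 0.002]
contact_force: [0.9, 0.7, -0.4]
gripper_width: 0.388
t15.22 p [ 0.5037 -0.1367  0.5166] xang 98.95 z [ 0.0096 -0.0021 -1.    ] F [ 0.9  0.7 -0.4] w 0.0331 q [-0.38  0.07  0.58  1.63 -0.04  1.44  1.92]
rotvec [0.0092 0.0035 0.0097] shift tool [-0.0696 -0.0372  0.0165]
```

```bash
python3 -m creep '[[[0.004,0.002,0.008,-0.026,-0.014,0,0.02],[0.004,0.002,0,-0.026,-0.014,0,0.02],[0,0,0,-0.014,-0.006,0.01,0.02],[0,0,0,0,0,0.03,0.02],[0,0,0,0,0,0.03,0.02],[0,0,0,0,0,0.03,0.02],[0,0,0,0,0,0.03,0.02],[0,0,0,0,0,0.02,0.02],[0,0,0,0,0,0,0.02],[0,0,0,0,0,0,0.02]]]'
python3 st.py .478 -.2113 .304 98.4
```

```text
t: 16.05
eef_pos: [0.4829, -0.2057, 0.3626]
tool_rot: [0.003, 0.651, 0.759, 0.002]
contact_force: [0.2, -0.1, 0.3]
gripper_width: 0.388
t16.05 p [ 0.4829 -0.2057  0.3626] xang 98.84 z [ 7.3e-03 -7.0e-04 -1.0e+00] F [ 0.2 -0.1  0.3] w 0.0331 q [-0.26  0.18  0.63  1.88 -0.12  1.11  2.14]
rotvec [0.0071 0.0018 0.0076] shift tool [-0.0047 -0.0061  0.0586]
```

```bash
python3 -m creep '[[[0.007,0.002,0.007,-0.004,-0.004,0.012,0.02],[0,0,0,0,0,0.018,0.02],[0,0,0,0,0,0.016,0.02],[0,0,0,0,0,0.006,0.02],[0,0,0,0,0,0,0.02],[0,0,0,0,0,0,0.02]]]'
python3 st.py .5374 -.2025 .304 98.4
python3 - <<'E'
from h import *
c=cam('side'); crop(c,'s10.png',290,410,190,330,5)
c=cam('top'); crop(c,'t10.png',340,520,150,270,4)
E
```

```text
t: 16.55
eef_pos: [0.4836, -0.2111, 0.3141]
tool_rot: [0.004, 0.652, 0.758, 0.002]
contact_force: [0.5, 0.7, -1.2]
gripper_width: 0.383
t16.55 p [ 0.4836 -0.2111  0.3141] xang 98.55 z [ 0.0097 -0.0018 -1.    ] F [ 0.5  0.7 -1.2] w 0.0327 q [-0.23  0.24  0.63  1.93 -0.17  1.01  2.19]
rotvec [0.0093 0.0032 0.0026] shift tool [0.0006 0.0544 0.0106]
```

View pics/s10.png

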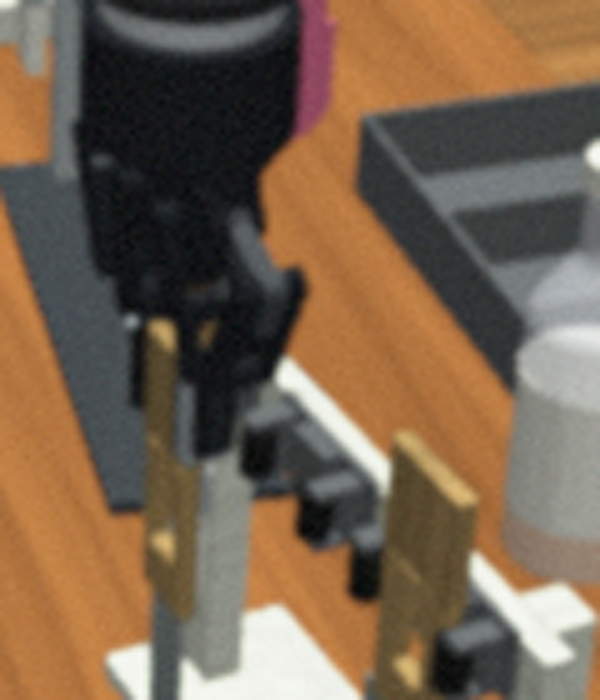

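View pics/t10.png

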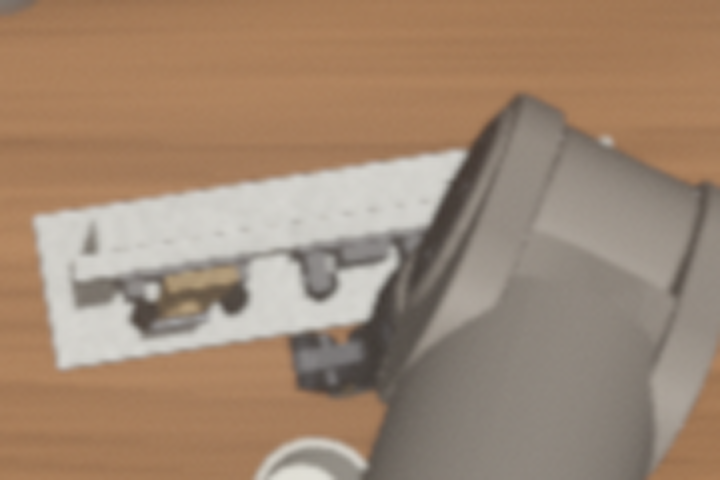

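The knife stands in front of the narrow clip, with the clip's rollers at about (260,445) and (315,510) in the side crop. Lateral error is 0.6 mm, so I'll push in.

```bash
python3 -m creep '[[[0.009,0.003,0.002,0,0.01,0.006,0.02],[0,0,0,0,0.012,0.002,0.02],[0,0,0,0,0.006,0,0.02],[0,0,0,0,0,0,0.02],[0,0,0,0,0,0,0.02]]]' 100
python3 st.py .5374 -.2025 .304 98.4
```

```text
t: 17.07
eef_pos: [0.515, -0.2075, 0.3102]
tool_rot: [0.003, 0.653, 0.757, 0.002]
contact_force: [-0.8, 0.4, -0.3]
gripper_width: 0.377
t17.07 p [ 0.515  -0.2075  0.3102] xang 98.46 z [ 0.0076 -0.001  -1.    ] F [-0.8  0.4 -0.3] w 0.0322 q [-0.22  0.3   0.61  1.87 -0.21  1.02  2.19]
rotvec [0.0073 0.0021 0.001 ] shift tool [0.0016 0.0228 0.0064]
```

```bash
python3 -m creep '[[[0.007,0.002,0,0.001,0.005,0.006,0.02],[0,0,0,0,0.003,0,0.02],[0,0,0,0,0.002,0,0.02]]]'
python3 st.py .5374 -.2025 .304 98.4
```

```text
t: 17.32
eef_pos: [0.5251, -0.2052, 0.3044]
tool_rot: [0.0, 0.653, 0.757, 0.0]
contact_force: [-0.1, 0.3, -0.5]
gripper_width: 0.38
t17.32 p [ 0.5251 -0.2052  0.3044] xang 98.42 z [ 5.e-04  1.e-04 -1.e+00] F [-0.1  0.3 -0.5] w 0.0325 q [-0.22  0.33  0.61  1.86 -0.22  1.02  2.19]
rotvec [ 0.0005 -0.0001  0.0004] shift tool [0.0008 0.0126 0.0004]
```

```bash
python3 -m creep '[[[0,0,0,0.0005,0.004,0,0.02],[0,0,0,0,0.004,0,0.02],[0,0,0,0,0.004,0,0.02]]]'
python3 st.py .5374 -.2025 .304 98.4
```

```text
t: 17.57
eef_pos: [0.5343, -0.2046, 0.3043]
tool_rot: [-0.002, 0.654, 0.756, -0.002]
contact_force: [-0.4, 0.7, 1.0]
gripper_width: 0.382
t17.57 p [ 0.5343 -0.2046  0.3043] xang 98.27 z [-6.5e-03 -2.0e-04 -1.0e+00] F [-0.4  0.7  1. ] w 0.0326 q [-0.22  0.35  0.61  1.83 -0.23  1.03  2.19]
rotvec [-0.0065 -0.0008 -0.0023] shift tool [0.0017 0.0034 0.0002]
```

```bash
python3 -m creep '[[[-0.006,0,-0.002,0.001,0.004,0,0.02],[0,0,0,0,0.004,0,0.02]]]'
python3 st.py .5374 -.2025 .304 98.4
```

```text
t: 17.73
eef_pos: [0.5386, -0.2038, 0.3041]
tool_rot: [-0.004, 0.654, 0.756, -0.003]
contact_force: [-20.9, 1.2, 15.6]
gripper_width: 0.377
t17.73 p [ 0.5386 -0.2038  0.3041] xang 98.30 z [-0.0103  0.0014 -0.9999] F [-20.9   1.2  15.6] w 0.0322 q [-0.22  0.36  0.6   1.82 -0.23  1.04  2.19]
rotvec [-0.0099 -0.0028 -0.0017] shift tool [ 0.0014 -0.001   0.0001]
```

Contact with the pad at 21 N. I'll relax, level and look.

```bash
python3 -m creep '[[[-0.008,-0.002,0,0.001,0,0,0.02],[0,0,0,0,0,0,0.02]]]'
python3 st.py .5374 -.2025 .304 98.4
python3 - <<'E'
from h import *
c=cam('side'); crop(c,'s11.png',290,410,190,330,5)
E
```

```text
t: 17.9
eef_pos: [0.5374, -0.2037, 0.3041]
tool_rot: [-0.002, 0.654, 0.756, -0.001]
contact_force: [-0.2, -0.1, -1.3]
gripper_width: 0.379
t17.90 p [ 0.5374 -0.2037  0.3041] xang 98.24 z [-4.5e-03  3.0e-04 -1.0e+00] F [-0.2 -0.1 -1.3] w 0.0323 q [-0.22  0.35  0.6   1.83 -0.23  1.03  2.19]
rotvec [-0.0044 -0.0009 -0.0028] shift tool [0.0012 0.0002 0.0001]
```

View pics/s11.png

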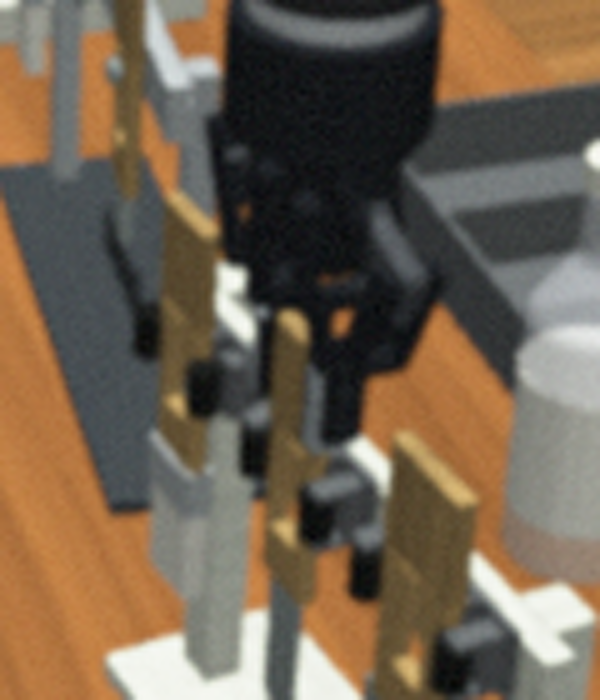

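The knife is in the narrow clip, with its roller beside the handle at (315,510). Releasing.

```bash
python3 -m creep '[[[-0.004,0,0,0,0,0,0.05],[0,0,0,0,0,0,0.05],[0,0,0,0,0,0,0.05],[0,0,0,0,0,0,0.05],[0,0,0,0,0,-0.01,0.05],[0,0,0,0,0,-0.025,0.05],[0,0,0,0,0,-0.03,0.05],[0,0,0,0,0,-0.03,0.05],[0,0,0,0,-0.03,-0.03,0.05],[0,0,0,0,-0.03,-0.03,0.05],[0,0,0,0.034,-0.01,0,0.05],[0,0,0,0.034,0,0,0.05],[0,0,0,0.034,0,0,0.05],[0,0,0,0.034,0,0,0.05],[0,0,0,0.034,0,0,0.05],[0,0,0,0.034,0,0,0.05],[0,0,0,0,0,0,0.05]]]'
python3 st.py
python3 - <<'E'
from h import *
c=cam('side'); crop(c,'s12.png',290,410,190,340,4); crop(c,'s13.png',0,640,0,480,1)
W=pts(c)
d=cam('top'); crop(d,'t12.png',340,520,150,270,4); V=pts(d)
n=np.array([.989,.146]);e=np.array([-.146,.989]); z0=np.array([.5374,-.2025])
for nm,cc,P in(('side',c,W),('top',d,V)):
    hsv=cv2.cvtColor(cc['color'],cv2.COLOR_RGB2HSV)
    s=(P[...,:2]-z0)@e; w=(P[...,:2]-z0)@n; z=P[...,2]
    for lab,s0,hw in(('wide',-.09,.019),('narrow',0,.013),('taken',.09,.013)):
        for zl,zh in((.262,.27),(.235,.262),(.185,.205),(.165,.185)):
            m=(abs(s-s0)<hw)&(z>zl)&(z<zh)&(w>-.04)&(w<.03)&(hsv[...,1]>60)
            if m.sum()>5: print(nm,lab,zl,m.sum(),'front n %.4f'%np.median(w[m]))
    for lab,s0 in(('wide',-.09),('narrow',0),('taken',.09)):
        m=(abs(s-s0)<.04)&(z>.222)&(z<.3)&(w>-.03)&(w<.03)&(hsv[...,1]>60)
        if m.sum()>5: print(nm,lab,'s',np.percentile(s[m],[1,99]).round(4)-s0,'ztop',np.percentile(z[m],98).round(4))
E
```

```text
t: 19.37
eef_pos: [0.4385, -0.0078, 0.4761]
tool_rot: [0.006, 0.658, 0.753, 0.007]
contact_force: [0.4, 0.1, 0.3]
gripper_width: 0.586
t19.37 p [ 0.4385 -0.0078  0.4761] xang 97.74 z [ 0.0182  0.0015 -0.9998] F [0.4 0.1 0.3] w 0.05 q [-0.55 -0.09  0.39  1.86  0.04  1.35  1.54]
side wide 0.262 81 front n -0.0041
side wide 0.235 158 front n -0.0048
side wide 0.185 84 front n -0.0041
side wide 0.165 114 front n -0.0044
side narrow 0.262 45 front n -0.0041
side narrow 0.235 86 front n -0.0048
side narrow 0.185 40 front n -0.0035
side narrow 0.165 72 front n -0.0041
side taken 0.262 21 front n -0.0048
side taken 0.235 76 front n -0.0047
side taken 0.185 33 front n -0.0035
side taken 0.165 58 front n -0.0041
side wide s [-0.0264  0.0207] ztop 0.2704
side narrow s [-0.0216  0.0141] ztop 0.2704
side taken s [-0.0214  0.0132] ztop 0.2731
top wide 0.262 75 front n -0.0020
top wide 0.235 34 front n -0.0053
top wide 0.185 11 front n -0.0053
top wide 0.165 29 front n -0.0050
top narrow 0.262 48 front n -0.0023
top narrow 0.235 26 front n -0.0056
top narrow 0.165 17 front n -0.0044
top taken 0.262 14 front n -0.0028
top taken 0.235 10 front n -0.0057
top wide s [-0.023   0.0222] ztop 0.2721
top narrow s [-0.0153  0.0162] ztop 0.2719
top taken s [-0.0167 -0.0012] ztop 0.274
```

View pics/s12.png

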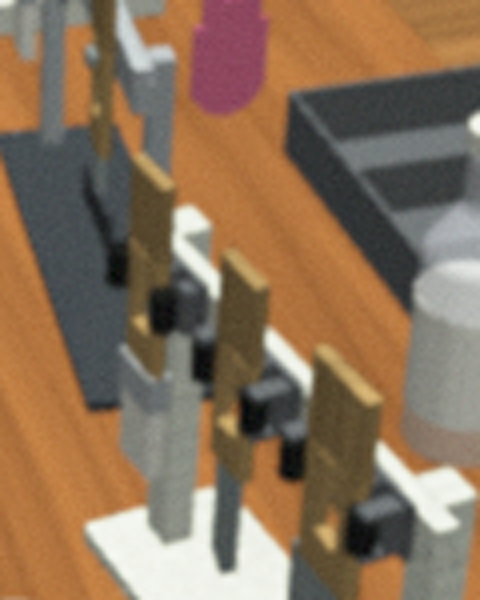

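View pics/t12.png

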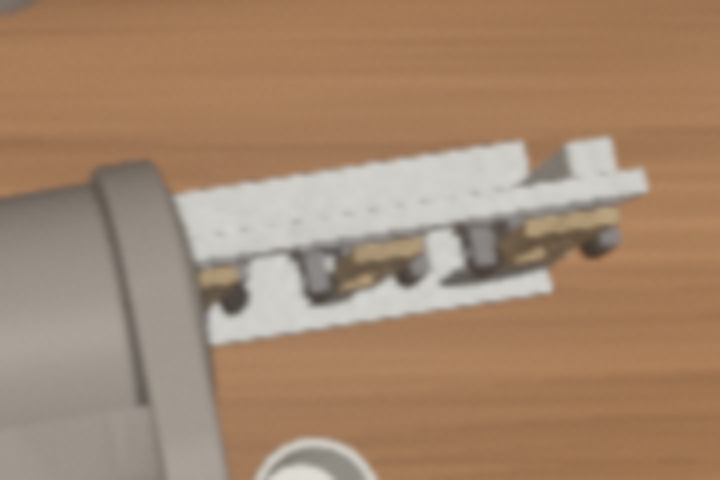

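View pics/s13.png

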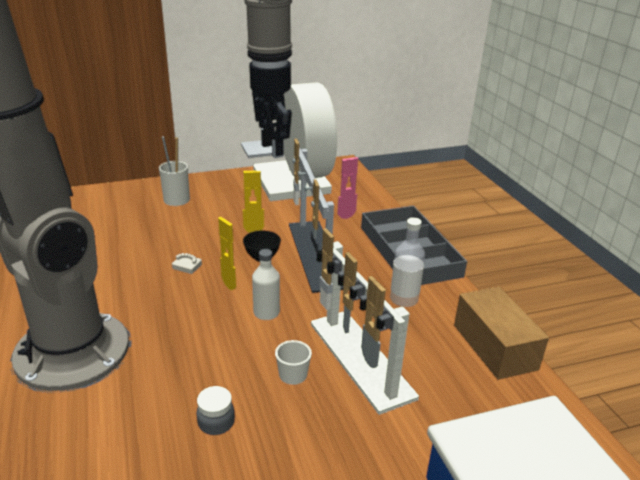

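Both tools sit flush with the fixed brush (front faces within 1 mm) and are upright. The brush and scraper still hang, and everything else is where it was.

```bash
python3 -c "
from station import hand_in; print(hand_in())"
```

```text
the job is handed in; nothing more can be done
None
```

I took the spatula off the rail first and snapped it into the wide clip. I then did the same with the knife in the narrow clip, let go, and handed in at about 19.5 s of the 64 s.

- **Fit in the clips:** Both handles stand upright. Their fronts are within about 1 mm of the handle of the brush already fixed in the rack, at every height I measured. Both tools' tops came out at about 0.270–0.272 m, which puts each tool's origin about 13–15 mm above its clip's origin.
- **Forces:** The highest readings I saw were about 17 N when the spatula reached its back pad and 26 N for the knife. Forces were read only at the end of each move, so a higher peak in between would not show.
- **Everything else:** In the last side picture the brush and scraper still hang, and the bottles, bowl, cup and look-alikes look unmoved. I judged that by eye and did not measure it.
- **Robot:** The gripper was empty and clear of everything at hand-in.

No check failed or disagreed.

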